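Start the dust extraction and hold the suction gate open at the mark

TASK

In the sculptor's workshop, switch on the dust extraction: press the flat start button fully down and let it come back up, without pressing the mushroom-headed stop button. Then take the upright handle of the suction box's spring-return gate and pull it out until its pointer lines up with the fin of the clip beside the rail, and keep it there: the program finishes while still holding the handle at the mark. Leave everything else on the bench where it is.

Things in the scene. Friction and masses are not known exactly. Their poses are not given: they have to be found in the camera images.
- start (a joint): travel of the START button in m: 0 up, 0.006 fully down; a spring lifts it, about 2 N at first and 6 N fully down. It is a flat round black button, 36 mm across, in a low 52 mm steel ring, on a grey box 84 x 84 x 50 mm fixed to the table
- start_top (a point): centre of the START button's flat top, 68 mm above the table when up; it is pressed straight down
- stop (a joint): travel of the STOP button in m, 0 up; black mushroom head 60 mm across on a thin stem, on the other, equal grey box. Not to be pressed. The two boxes stand left and right of the middle and may be either way round
- stop_top (a point): top of the STOP button's mushroom head, 104 mm above the table
- gate: suction box and bed of the gate, fixed to the table. Origin on the table under the centre of the closed handle; x points from there into the box, z up. The grey box with a steel grille on top (160 x 200 x 60 mm tall) spans x = 65 to 225 mm; the aluminium bed in front of it spans x = -125 to 65 mm and is 100 mm wide (y = -50 to 50), its two side rails 28 mm tall
- slide: the gate's sliding plate with its handle; slides along the gate's x, out is towards -x of the gate. Origin on the table plane under the handle's centre: coincides with the gate's origin when closed, same axes. A spring pulls it shut: about 3 N closed, 0.7 N more per 10 mm (7.7 N at 70 mm); it closes by itself when let go. Travel 0 to 110 mm, with a stop at the end
- handle (a point): middle of the handle, 78 mm above the table: the point to grip. The handle is an upright wooden bar, 14 mm thick along the gate's x, 32 mm wide along y, 42 to 97 mm above the table, on a foot 24 x 50 mm. Around it nothing rises above 44 mm but the box, whose front is 65 mm behind the closed handle's centre and 60 mm tall, and the cast on the box
- pointer (a point): tip of the slide's thin steel pointer, 4 mm wide, that sticks out from the handle's foot to +y of the gate; it is at the handle's centre in x, 50 mm to +y of it, 38 mm above the table, and moves with the slide
- mark: a dark steel clip 16 x 20 x 30 mm fixed beside the +y rail, 62 mm to +y of the gate's middle line and 40 to 85 mm out from the closed handle, with a thin upright steel fin (3 mm thick along x, top 44 mm above the table) across its middle. Origin on the table under the fin's centre; axes parallel to the gate's. The pointer is at the mark when pointer and fin are in one line, that is at equal x
- cast: Bystander: small white plaster animal head, 64 mm across and 58 mm tall, standing on the suction box's grille; origin at its underside's centre
- brush: Bystander: wooden brush lying on the table, 200 mm long; origin at its underside's centre
- spatula: Bystander: spatula with a wooden handle lying on the table, 280 mm long; origin at its underside's centre
- mallet: Bystander: hammer with a wooden handle lying on the table, 260 mm long; origin at its underside's centre
- jar: Bystander: glass jar with a steel lid, 70 mm across, 90 mm tall; origin at its underside's centre
- sanding_block: Bystander: cork sanding block, 100 x 60 x 30 mm; origin at its underside's centre
- tape_roll: Bystander: roll of paper tape lying flat, 90 mm across, 25 mm high, 72 mm hole; origin at its underside's centre
Not all that is in view belongs to the job. Leave any purple look-alike of the part that bears start alone. What is shaped like the part that bears stop but green is not meant.

How it is judged (in metres and radians):
On the way, in this order (a step that is already met when the one before it is completed fails the run):
1. the start button is pressed fully down (value of joint start above 0.005 m), for 0.05 s.
2. the start button is released and comes back up (value of joint start below 0.0015 m), for 0.1 s.
3. the gate is pulled out to the mark and held by the fingers (x of pointer in the frame of mark between -0.006 and 0.006 m and contact force between the fingers and slide above 3 N), for 0.5 s.
At the end, for the whole second after the job is handed in: the gate's pointer is within 6 mm of the fin's line, still (under 10 mm/s), held there by the fingers (more than 3 N between them and the slide); the start button is up again and the stop button was not pressed (all of step 3 and value of joint start below 0.0015 m and value of joint stop below 0.002 m and linear speed of slide below 0.01 m/s); the arm keeps its last pose, push and grip.
It fails at once if the stop button is pressed (value of joint stop above 0.003 m).
It fails at once if a bystander is moved more than 30 mm (distance of any of cast, brush, spatula, mallet, jar, sanding_block, tape_roll from where it was at the start of the episode above 0.03 m).
It also fails if it takes over 43 s, if anything falls off the work surface, if the arm or the gripper's body presses on something with over 40 N, if the wrist force passes 120 N, or if a joint passes its speed limit or range.

ROBOT

A 6-joint arm with a two-finger parallel gripper is mounted at the origin on the work surface. World frame = base frame: x ahead of the robot, y to its left, z up, the work surface at z = 0. Lengths are in mm, angles in rad, forces in N, time in s.
With the tool pointing down it reaches from about 350 to 775 mm from the base axis. Payload 5.5 kg.
Tool frame: the origin (TCP) lies midway between the tips of the shut fingers; the grasp point (between the pads) lies 19 mm behind it; z points along the fingers, y is the line along which they close (so a half turn about z gives the same grasp; the last joint's range is limited). The gripper opens to 85 mm and grips with 20 to 120 N. Pads are 22 mm wide; open, the fingers measure 114 mm over their backs; the gripper's body (76 mm by 85 mm) begins 54 mm behind the grasp point. The pads swing forward as they close: fully open they stand 13 mm farther back than shut.
Start: joints at [0.978, 0.313, 0.046, 1.304, 0, 1.431], TCP at [251.584, 517.086, 231.323] pointing down, gripper open.
Joint ranges: [-2.76, 2.76], [-0.86, 1.69], [-1.03, 1.26], [-2.2, 2.34], [-1.47, 1.5], [-3.14, 3.14]. Speed limits (rad/s): [2.57, 2.57, 3.14, 3.14, 3.14, 3.14].

INTERFACE

Orientations are given as a rotation vector (axis times angle).
In Python, from bench import status, optics, ticket gives the robot as it stands.
- The arm moves only by the tool arm_command, never from a script. Its argument "increments" is one flat list of numbers, 5 for each row, row after row: the opening, from 0 (shut) to 1 (fully open), then the shift along the tool's x, y, z in mm, then the turn about the tool's z in rad. A call has 1 to 10 rows; each row shifts and turns the commanded pose from where the row before left it, along the tool's axes as they then stand; what a row does not reach is not made up. A row lasts 1/12 s, in which the tool goes at most 41.7 mm and 7.16 degrees, less where a joint would pass 70% of its speed; a pose out of reach is approached as far as the arm can. A call is refused whole if a number of a shift passes 41.7 or a number of a turn 0.125, either way. A call with a gripper value outside its range is refused whole. The fingers move at their own pace and stop on an object; "force" is the grip in N (left out, the last holds). Time passes only in rows, so rows that do not move let the fingers close. It gives the time, the measured TCP pose, the force, the opening and the grip force at its end, in the units of the state.
- status.read_state(): the state, without advancing time (a new reading comes with each control period).
- optics.read_camera(name): name is "scene" or "side" or "wrist"; returns a dict with "pixels" (420x560x3 uint8, blue, green, red), "fx", "fy", "cx", "cy" (pixels), "k1" (the pictures are not rectified: a ray, as slopes to the right and down, at radius r is drawn at 1 + k1 r^2 times it, then the intrinsics apply), "pose" (4x4, takes a point from camera to world coordinates). Camera axes: x right, y up, looking along -z (the intrinsics and any distortion apply to the point x, -y, -z); pixel columns grow to the right and rows downward; lengths in mm; the calibration is good to about 2 mm. A picture is of the moment at which its call begins. There is no depth.
- ticket.job_done(): hands the job in; it is judged then, once.
The state is a dict: "time": time; "joints": joint angles; "joint_vel": joint speeds; "joint_torque": joint torques, N m; "eef_pos": TCP position; "tcp_rot": TCP orientation; "wrist_force": force on the tool from outside, world axes, zero at the start; "torque": the same for the moment, N m; "opening": finger opening in mm; "finger_force": force on a finger pad.
Only numpy, scipy, OpenCV 4.12 (cv2) and the standard library are available. Lean on these libraries where they do the work, as an engineer would, in place of code of your own. Each camera call takes 0.05 s, during which the arm holds its last target. There are 200 camera calls.

## Working session

There is one attempt and no reset: what is moved stays moved. The work goes in short steps, Python scripts to look and compute and a tool call to move; the robot and the scene stay as the last step left them, time stands still between calls to the robot, and variables do not carry over. Pictures are saved under pics/ and viewed, at most 10 in all, crops included, and the job is handed in when it is done.

Besides the shell and the picture viewer there is one more tool, called as name(argument=value, ...), one argument or row to a line, values as JSON. arm_command: Moves the arm, as the interface text tells. Its arguments: {"type":"object","properties":{"increments":{"type":"array"},"force":{"type":"number"}},"required":["increments"]}

```bash
mkdir -p pics
cat > h.py <<'E'
import numpy as np, cv2, pickle
from bench import status, optics, ticket
def snap(n,f):
    c=optics.read_camera(n); cv2.imwrite(f'pics/{f}.png',c['pixels']); pickle.dump(c,open(f'pics/{f}.pkl','wb')); return c
def load(f): return pickle.load(open(f'pics/{f}.pkl','rb'))
def ray(c,u,v):
    K=np.array([[c['fx'],0,c['cx']],[0,c['fy'],c['cy']],[0,0,1.]])
    p=cv2.undistortPoints(np.array([[[u,v]]],float),K,np.array([c['k1'],0,0,0.]))[0,0]
    T=np.array(c['pose']); 
    # exact inverse of r*(1+k1 r^2)
    return T[:3,3],T[:3,:3]@np.array([p[0],-p[1],-1])
def at_z(c,u,v,z):
    o,d=ray(c,u,v); return o+d*(z-o[2])/d[2]
def proj(c,P):
    T=np.array(c['pose']); q=T[:3,:3].T@(np.array(P,float)-T[:3,3]); x,y=q[0]/-q[2],-q[1]/-q[2]
    s=1+c['k1']*(x*x+y*y); return c['fx']*x*s+c['cx'],c['fy']*y*s+c['cy']
def tri(*obs):
    A=np.zeros((3,3));b=np.zeros(3)
    for c,u,v in obs:
        o,d=ray(c,u,v);d=d/np.linalg.norm(d);M=np.eye(3)-np.outer(d,d);A+=M;b+=M@o
    return np.linalg.solve(A,b)
E
python3 - <<'E'
from h import *
for n in('scene','side'):
    c=snap(n,n+'0'); print(n,np.round(c['pose'],3).tolist(),c['fx'],c['k1'])
    cv2.imwrite(f'pics/{n}0b.png',cv2.resize(c['pixels'],(800,600),interpolation=cv2.INTER_CUBIC))
s=status.read_state();print(s)
E
```

```text
scene [[-0.593, -0.581, 0.557, 1312.988], [0.805, -0.444, 0.395, 568.654], [0.018, 0.682, 0.731, 1122.614], [0.0, 0.0, 0.0, 1.0]] 453.36886806799225 -0.05827797822477457
side [[0.91, 0.284, -0.301, 135.671], [-0.414, 0.645, -0.642, -843.615], [0.012, 0.709, 0.705, 1050.209], [0.0, 0.0, 0.0, 1.0]] 390.8244181648402 -0.06969014901684761
{'time': 0.1, 'joints': array([9.78394764e-01, 3.13933350e-01, 4.51319355e-02, 1.30356806e+00,
       1.44096494e-05, 1.43121013e+00]), 'joint_vel': array([ 0.00053201, -0.00036169,  0.00264125, -0.00070258, -0.00097296,
        0.00118837]), 'joint_torque': array([ 2.50285942e-03, -4.81725633e+01,  2.99244690e+01,  1.26990557e-02,
       -1.57292511e-04,  6.60315408e-06]), 'eef_pos': array([251.32195792, 516.69918928, 230.50952591]), 'tcp_rot': array([-7.05089930e-01, -3.06085375e+00,  2.29890405e-03]), 'wrist_force': array([-0.49211824, -0.21553747, -0.62716949]), 'torque': array([ 0.00932064, -0.01191005, -0.00643558]), 'finger_force': 0.0, 'opening': 84.88350189630349}
```

View pics/scene0b.png

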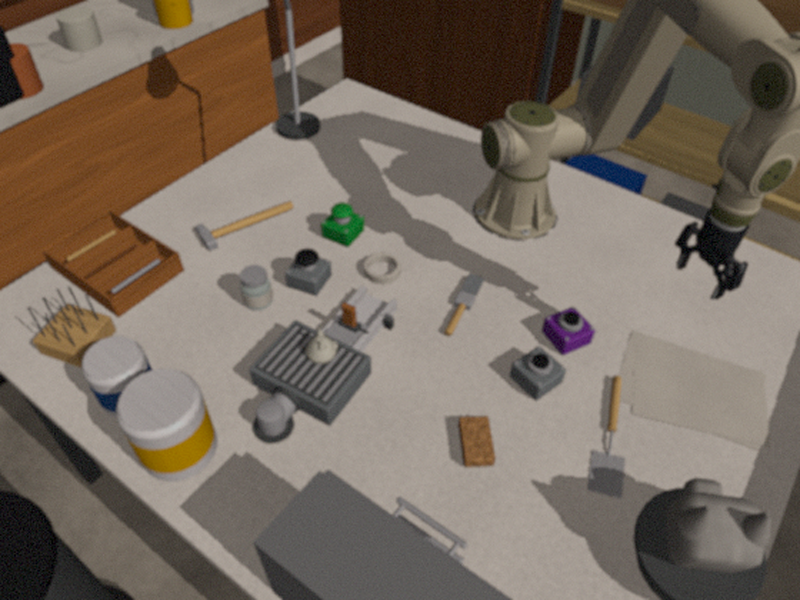

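View pics/side0b.png

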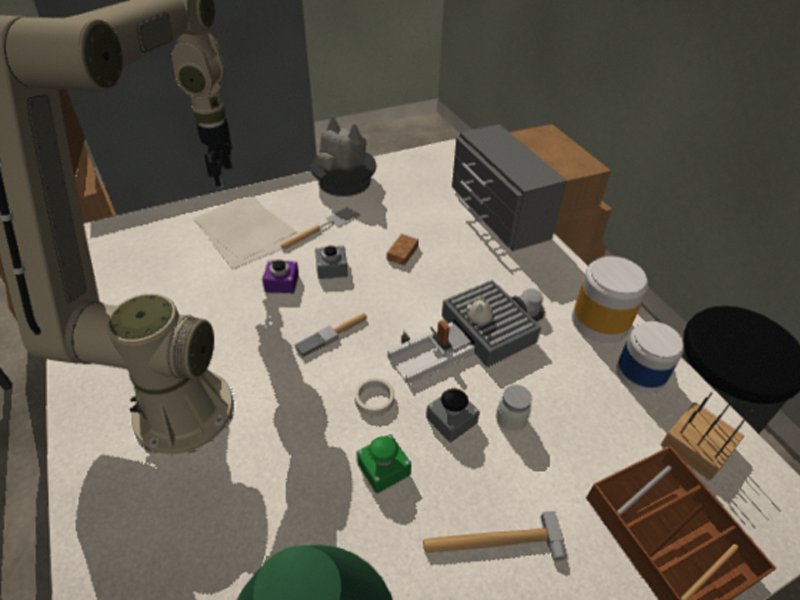

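The scene view shows grey START at about (540,362), the gate handle at (348,312) and grey STOP at (306,262). In the side view they are at (331,255), (443,330) and (454,402). The purple and green look-alikes are separate. Next I'll enlarge the gate and the start button.

Run:
```python
from h import *
def crop(f,u,v,w,h,k): 
    return cv2.resize(load(f)['pixels'][v:v+h,u:u+w],None,fx=k,fy=k,interpolation=cv2.INTER_CUBIC)
A=np.hstack([crop('scene0',205,185,100,75,4),crop('side0',260,210,100,75,4)])
B=np.hstack([crop('scene0',340,225,100,75,4),crop('side0',190,155,100,75,4)])
cv2.imwrite('pics/c1.png',np.vstack([A,B]))
```

```text
(no output)
```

View pics/c1.png

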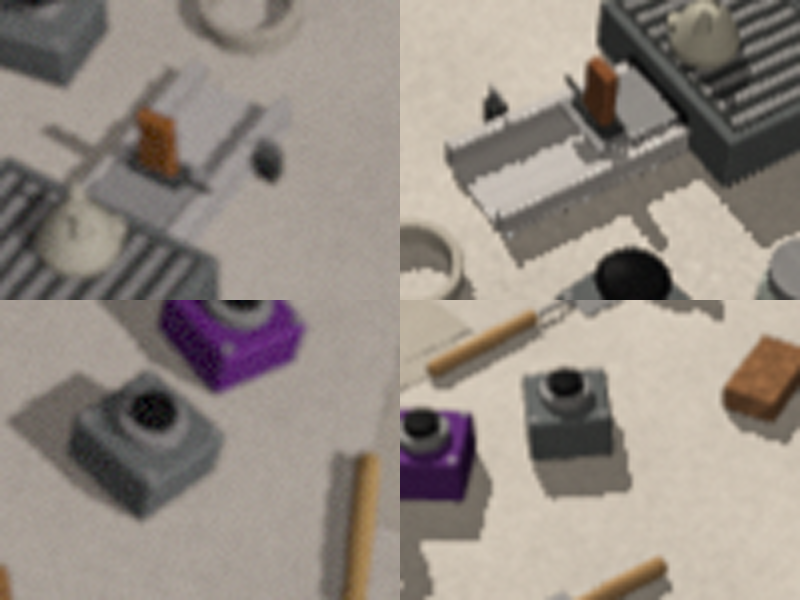

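The crops show the handle top, pointer tip, fin and START top clearly in both views. I'll triangulate them.

Run:
```python
from h import *
a,b=load('scene0'),load('side0')
f=lambda o,u,v:((u+.5)/4-.5+o[0],(v+.5)/4-.5+o[1])
S,D=(205,185),(260,210); S2,D2=(340,225),(190,155)
for n,s,d,z in [('htop',f(S,156,114),f(D,201,62),97),('ptr',f(S,208,191),f(D,168,77),38),('fin',f(S,267,141),f(D,91,90),44),('start',f(S2,153,111),f(D2,166,82),68)]:
    print(n,tri((a,*s),(b,*d)).round(1),at_z(a,*s,z).round(1),at_z(b,*d,z).round(1))
# bed corners side: rail outer end tops z=28
for n,uv in [('near-y',(97,216)),('near+y',(46,145))]: print(n,at_z(b,*f(D,*uv),28).round(1))
print('stop',tri((a,306/1.4286,257/1.4286),(b,454/1.4286,397/1.4286)).round(1))
```

```text
htop [610.1 -77.2 101. ] [606.8 -79.5  97. ] [612.5 -74.4  97. ]
ptr [606.1 -31.3  38.9] [605.  -31.4  38. ] [606.9 -31.1  38. ]
fin [537.3 -23.1  43.2] [539.2 -23.4  44. ] [536.  -22.6  44. ]
start [468.5 318.1  66. ] [468.3 319.4  68. ] [468.8 313.9  68. ]
near-y [ 488.3 -138.    28. ]
near+y [480.6 -51.5  28. ]
stop [ 539.8 -265.5   82.1]
```

```bash
cat >> h.py <<'E'
from scipy.spatial.transform import Rotation as Ro
def step(goal):
    s=status.read_state(); R=Ro.from_rotvec(s['tcp_rot']).as_matrix()
    print('tool d',(R.T@(np.array(goal)-s['eef_pos'])).round(1),'tcp',s['eef_pos'].round(1))
def show():
    s=status.read_state(); R=Ro.from_rotvec(s['tcp_rot']).as_matrix()
    print(s['time'],s['eef_pos'].round(1),'x',R[:,0].round(3),'y',R[:,1].round(3),'q',s['joints'].round(2),'F',s['wrist_force'].round(1),s['opening'],s['finger_force'])
E
python3 - <<'E'
from h import *
show(); step((468.5,318,200))
E
```

```text
0.1 [251.3 516.7 230.5] x [-0.899  0.437  0.   ] y [ 0.437  0.899 -0.002] q [0.98 0.31 0.05 1.3  0.   1.43] F [-0.5 -0.2 -0.6] 84.88350189630349 0.0
tool d [-282.2  -83.6   30.6] tcp [251.3 516.7 230.5]
```

arm_command(
  increments=[0,-28,-8.4,3,0,0,-28,-8.4,3,0,0,-28,-8.4,3,0,0,-28,-8.4,3,0,0,-28,-8.4,3,0,0,-28,-8.4,3,0,0,-28,-8.4,3,0,0,-28,-8.4,3,0,0,-28,-8.4,3,0,0,-28,-8.4,3,0],
  force=30,
)

```text
time: 0.93
eef_pos: [467.2, 317.8, 200.8]
tcp_rot: [-0.705, -3.061, 0.001]
wrist_force: [0.6, -0.3, 0.4]
opening: -0.2
finger_force: 0.0
```

arm_command(
  increments=[0,0,0,0,0.1,0,0,0,0,0.1,0,0,0,0,0.1,0,0,0,0,0.1,0,0,0,0,0.1,0,0,0,0,0.1,0,0,0,0,0.1,0,0,0,0,0.1,0,0,0,0,0.1,0,0,0,0,0.1],
)

```text
time: 1.77
eef_pos: [466.3, 318.9, 200.8]
tcp_rot: [-2.092, -2.343, 0.001]
wrist_force: [-0.1, -0.3, 0.2]
opening: 0.2
finger_force: 0.0
```

Run:
```python
from h import *
show(); c=snap('wrist','w1'); print(np.round(c['pose'],3).tolist(), c['fx']); print(proj(c,(468.5,318,68)))
step((468.5,318,200))
```

```text
1.7667 [466.3 318.9 200.8] x [-0.113  0.994 -0.   ] y [ 0.994  0.113 -0.001] q [ 0.46  0.3  -0.04  1.23  0.    1.92] F [-0.1 -0.3  0.2] 0.19655541365416393 0.0
[[0.994, -0.106, -0.037, 457.106], [0.112, 0.939, 0.325, 403.125], [0.0, -0.327, 0.945, 344.218], [0.0, 0.0, 0.0, 1.0]] 365.91392041608617
(np.float64(276.05668584947733), np.float64(195.01299930589298))
tool d [-1.1  2.1  0.8] tcp [466.3 318.9 200.8]
```

View pics/w1.png

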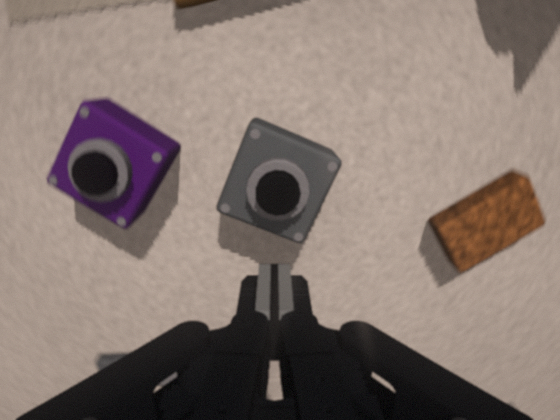

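The wrist view shows the START disc centred at (278,191) on the grey box. That agrees with triangulation to about 3 mm, and my aim is (469.5, 319.5).

arm_command(
  increments=[0,0.5,3.2,10,0,0,0,0,20,0,0,0,0,25,0,0,0,0,25,0,0,0,0,20,0,0,0,0,15,0,0,0,0,8,0,0,0,0,5,0,0,0,0,4,0,0,0,0,3,0],
)

```text
time: 2.65
eef_pos: [469.6, 319.8, 66.6]
tcp_rot: [-2.086, -2.349, 0.0]
wrist_force: [-4.3, -1.1, 5.5]
opening: 0.2
finger_force: 2.7
```

arm_command(
  increments=[0,0,0,2,0,0,0,0,2,0,0,0,0,1,0,0,0,0,0,0],
)

```text
time: 2.98
eef_pos: [469.8, 319.9, 65.7]
tcp_rot: [2.085, 2.348, 0.003]
wrist_force: [-10.1, -6.1, 26.9]
opening: 0.0
finger_force: 13.2
```

arm_command(
  increments=[0,0,0,-4,0,0,0,0,0,0],
)

```text
time: 3.15
eef_pos: [470.7, 320.5, 68.0]
tcp_rot: [2.085, 2.348, 0.005]
wrist_force: [-2.3, -1.1, 5.4]
opening: 0.2
finger_force: 2.2
```

arm_command(
  increments=[0,0,0,-2,0,0,0,0,0,0],
)

```text
time: 3.32
eef_pos: [470.7, 320.4, 68.8]
tcp_rot: [2.086, 2.348, 0.004]
wrist_force: [-1.0, -0.4, 3.5]
opening: -0.3
finger_force: 1.9
```

arm_command(
  increments=[0,0,0,-2,0,0,0,0,0,0],
)

```text
time: 3.48
eef_pos: [470.6, 320.4, 70.1]
tcp_rot: [2.086, 2.348, 0.003]
wrist_force: [-0.3, -0.1, 4.1]
opening: -0.1
finger_force: 1.5
```

arm_command(
  increments=[0,0,0,-2,0,0,0,0,0,0],
)

```text
time: 3.65
eef_pos: [470.5, 320.3, 71.7]
tcp_rot: [2.086, 2.348, 0.002]
wrist_force: [1.8, 0.7, 1.6]
opening: -0.0
finger_force: 0.9
```

The force rose about 2–6 N over some 6 mm and then hit a hard stop, so the button went fully down. It is nearly free now, so I'll lift and cross to the gate.

arm_command(
  increments=[0,0,0,-15,0,0,0,0,-30,0,0,0,0,-35,0,0,0,0,-35,0,0,0,0,-30,0,0.5,-30,5,0,0,0.5,-35,5.4,0,0,0.5,-35,5.4,0,0,0.5,-35,5.4,0,0,0.5,-35,5.4,0,0],
)

```text
time: 4.48
eef_pos: [515.9, 152.7, 215.7]
tcp_rot: [-2.085, -2.349, 0.002]
wrist_force: [0.9, 0.6, 0.4]
opening: 43.0
finger_force: 0.0
```

arm_command(
  increments=[0.5,-35,5.4,0,0,0.5,-35,5.4,0,0,0.5,-35,5.4,0,0,0.5,-35,5.4,0,0,0.5,-35,5.4,0,0,0.5,-35,5.4,0,0,0.5,-25,5.4,0,0,0.5,0,0,0,0,0.5,0,0,0,0],
)

```text
time: 5.23
eef_pos: [581.1, -76.1, 215.1]
tcp_rot: [-2.089, -2.344, 0.001]
wrist_force: [0.4, 0.6, -0.3]
opening: 42.7
finger_force: 0.0
```

Run:
```python
from h import *
show(); c=snap('wrist','w2')
for p in [(610,-78,97),(606,-31.3,38),(537.5,-23,44)]: print(np.round(proj(c,p),1))
cv2.imwrite('pics/w2b.png',cv2.resize(c['pixels'],(800,600),interpolation=cv2.INTER_CUBIC))
```

```text
5.2333 [581.1 -76.1 215.1] x [-0.115  0.993  0.001] y [ 0.993  0.115 -0.002] q [-0.27  0.34  0.05  1.28  0.    1.19] F [ 0.4  0.6 -0.3] 42.71437227500494 0.0
[311.2 206.1]
[308.  133.2]
[229.5 115.1]
```

View pics/w2b.png

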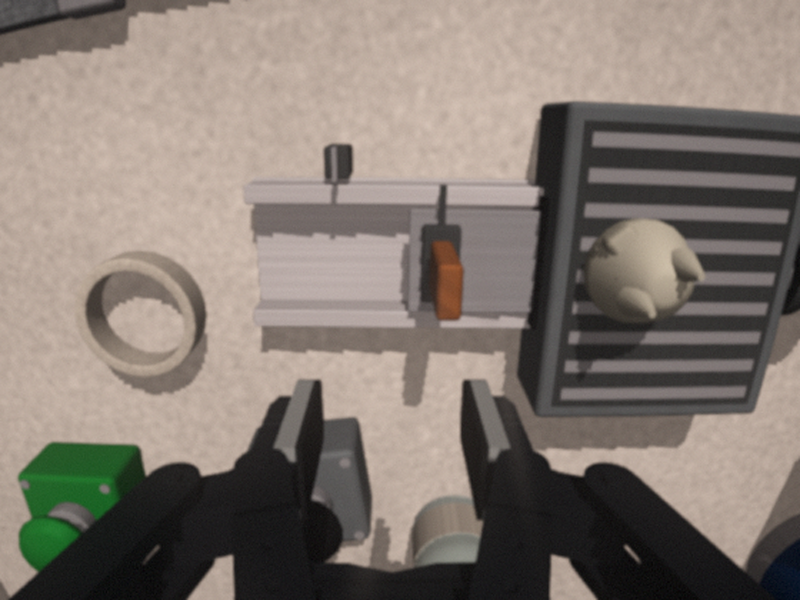

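The wrist view, in 800-wide pixels, shows the pointer tip at (443,186), the fin at (333,163), the handle top centre at (450,290), and the rails nearly level.

Run:
```python
from h import *
c=load('w2'); k=lambda u,v,z:at_z(c,(u+.5)*.7-.5,(v+.5)*.7-.5,z)
P={'ptr':k(443,186,38),'fin':k(333.5,163,44),'htop':k(450,290,97)}
for n,p in P.items(): print(n,p.round(1))
for a,b in [((250,181),(542,188)),((252,203),(540,206)),((256,309),(530,318)),((256,325),(528,328))]:
    d=k(*b,28)-k(*a,28); print(np.arctan2(d[1],d[0]),k(*a,28).round(1))
for th in(.1,.085,.115):
    g=np.array([np.cos(th),np.sin(th),0]); print(th,{n:(p@g).round(1) for n,p in P.items()})
step((P['htop'][0],P['htop'][1],130))
```

```text
ptr [607.3 -28.4  38. ]
fin [540.6 -21.7  44. ]
htop [612.3 -75.1  97. ]
0.09120578042540713 [487.5 -39.8  28. ]
0.10453642828745557 [489.3 -53.6  28. ]
0.0796359325992149 [ 494.3 -125.6   28. ]
0.10290166043957641 [ 494.6 -137.3   28. ]
0.1 {'ptr': np.float64(601.5), 'fin': np.float64(535.7), 'htop': np.float64(601.8)}
0.085 {'ptr': np.float64(602.7), 'fin': np.float64(536.8), 'htop': np.float64(603.7)}
0.115 {'ptr': np.float64(600.1), 'fin': np.float64(534.6), 'htop': np.float64(599.7)}
tool d [-3.9 31.5 85.2] tcp [580.8 -75.  215.3]
```

arm_command(
  increments=[0.55,-5,31,0,0.015,0.55,0,0,15,0,0.55,0,0,25,0,0.55,0,0,30,0,0.55,0,0,25,0,0.55,0,0,15,0,0.55,0,0,0,0,0.55,0,0,0,0],
)

```text
time: 5.95
eef_pos: [611.6, -74.3, 105.5]
tcp_rot: [-2.1, -2.333, 0.002]
wrist_force: [0.3, -0.8, 1.1]
opening: 46.8
finger_force: 0.0
```

Run:
```python
from h import *
show(); c=snap('wrist','w3'); cv2.imwrite('pics/w3b.png',cv2.resize(c['pixels'],(800,600),interpolation=cv2.INTER_CUBIC))
```

```text
5.95 [611.6 -74.3 105.5] x [-0.105  0.995  0.001] y [ 0.995  0.105 -0.003] q [-0.25  0.46 -0.06  1.06  0.    1.21] F [ 0.3 -0.8  1.1] 46.81503043379212 0.0
```

View pics/w3b.png

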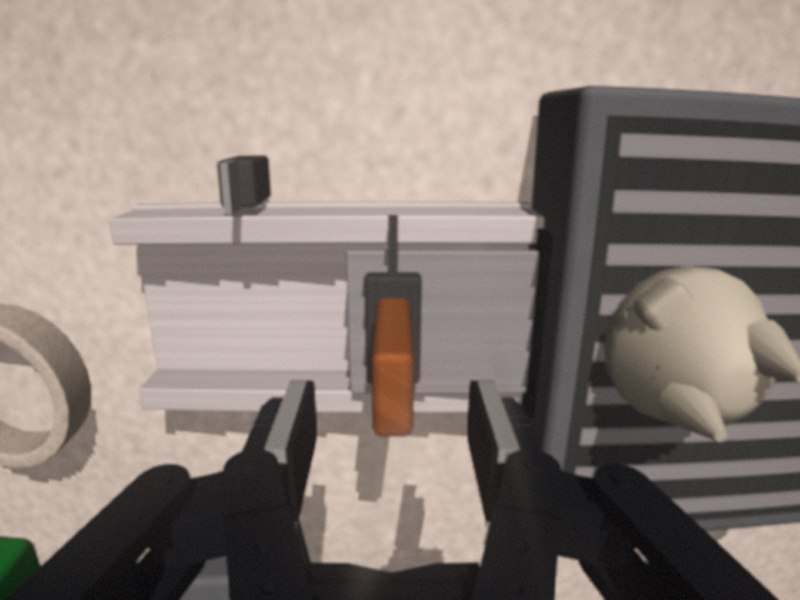

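The handle top is centred at (393,393), between the fingers. The pointer tip is at (392,216) and the fin's top edge at about (226,182).

Run:
```python
from h import *
c=load('w3'); k=lambda u,v,z:at_z(c,(u+.5)*.7-.5,(v+.5)*.7-.5,z)
g=np.array([np.cos(.1),np.sin(.1),0])
for n,p in {'ptr':k(392.5,216,38),'fin':k(225,180,44),'htop':k(393,393,97)}.items(): print(n,p.round(1),(p@g).round(1))
step((*k(393,393,97)[:2],62))
```

```text
ptr [607.5 -28.5  38. ] 601.6
fin [540.6 -19.8  44. ] 535.9
htop [612.6 -76.2  97. ] 602.0
tool d [-1.3 -0.3 45. ] tcp [612.8 -74.9 107. ]
```

arm_command(
  increments=[0.55,-1,0,15,0,0.55,0,0,15,0,0.55,0,0,10,0,0.55,0,0,4,0,0.55,0,0,0,0,0,0,0,0,0,0,0,0,0,0,0,0,0,0,0,0,0,0,0,0,0,0,0,0,0],
  force=60,
)

```text
time: 6.83
eef_pos: [611.9, -77.3, 63.5]
tcp_rot: [-2.104, -2.333, 0.002]
wrist_force: [-5.8, -1.1, 6.3]
opening: 13.1
finger_force: 61.4
```

arm_command(
  increments=[0,0,-4,0,0,0,0,-8,0,0,0,0,-10,0,0,0,0,-10,0,0,0,0,-10,0,0,0,0,-10,0,0,0,0,-8,0,0,0,0,-4,0,0,0,0,-2,0,0,0,0,0,0,0],
)

```text
time: 7.67
eef_pos: [549.5, -84.0, 63.5]
tcp_rot: [2.101, 2.33, 0.006]
wrist_force: [6.6, 1.2, -0.9]
opening: 13.1
finger_force: 60.2
```

Run:
```python
from h import *
show(); c=snap('wrist','w4')
cv2.imwrite('pics/w4b.png',cv2.resize(c['pixels'][0:300,80:480],(800,600),interpolation=cv2.INTER_CUBIC))
```

```text
7.6667 [549.5 -84.   63.5] x [-0.103  0.995 -0.001] y [0.995 0.103 0.006] q [-0.3   0.38 -0.29  0.9   0.    1.17] F [ 6.6  1.2 -0.9] 13.063488466878635 60.21643817424774
```

View pics/w4b.png

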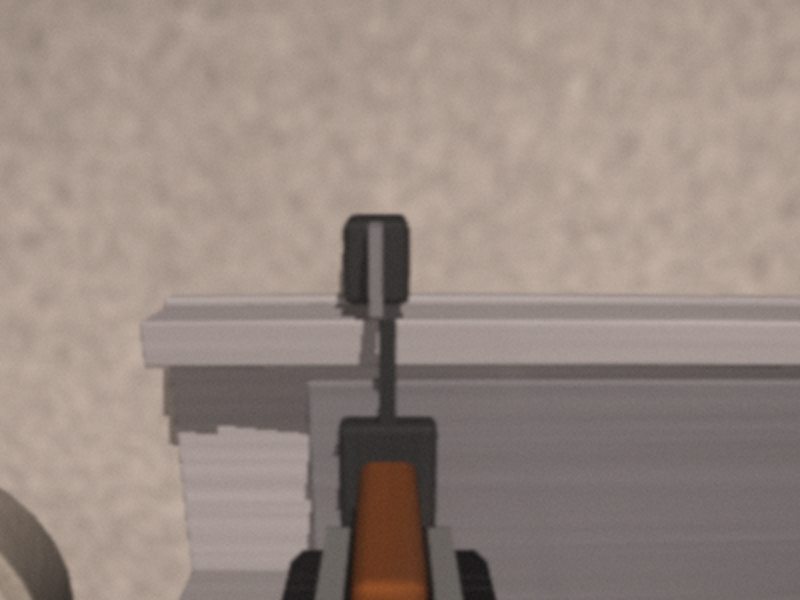

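The pointer at x≈387 is about 11 crop pixels short of the fin at x≈376. I'll convert that to mm.

Run:
```python
from h import *
c=load('w4'); k=lambda u,v,z:at_z(c,(u+.5)/2-.5+80,(v+.5)/2-.5,z)
g=np.array([np.cos(.1),np.sin(.1),0])
print(k(387,322,38)@g,k(376,228,44)@g,k(376,310,44)@g)
```

```text
538.4197860695359 535.940134114544 535.9047621465972
```

arm_command(
  increments=[0,0,-1.5,0,0,0,0,-1.5,0,0,0,0,0,0,0,0,0,0,0,0,0,0,0,0,0,0,0,0,0,0,0,0,0,0,0],
)

```text
time: 8.3
eef_pos: [547.1, -84.2, 63.6]
tcp_rot: [2.1, 2.33, 0.006]
wrist_force: [7.1, 0.6, -1.6]
opening: 13.1
finger_force: 60.2
```

Run:
```python
from h import *
show(); c=snap('wrist','w5')
cv2.imwrite('pics/w5b.png',cv2.resize(c['pixels'][80:230,180:380],(800,600),interpolation=cv2.INTER_CUBIC))
```

```text
8.3 [547.1 -84.2  63.6] x [-0.103  0.995 -0.001] y [0.995 0.103 0.006] q [-0.3   0.38 -0.3   0.89  0.    1.17] F [ 7.1  0.6 -1.6] 13.08188796718311 60.22089958190918
```

View pics/w5b.png

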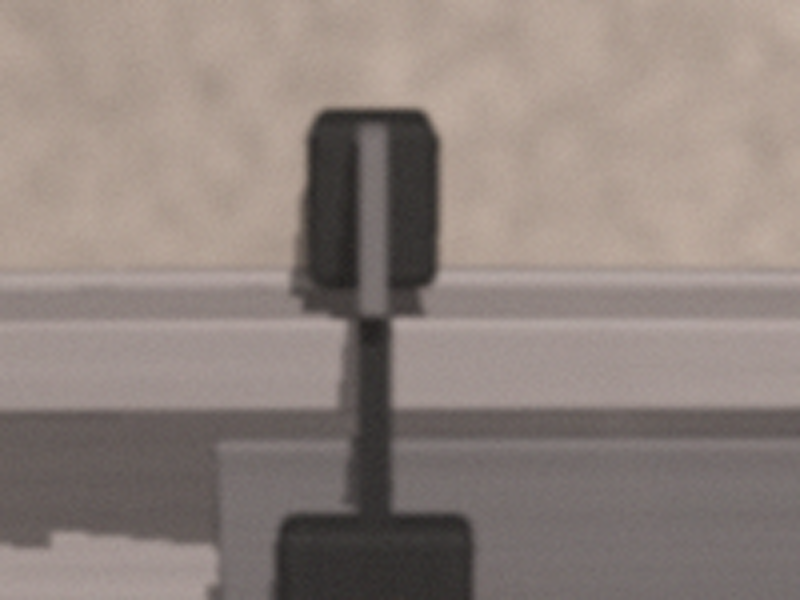

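The pointer (x≈374) and the fin (x≈373) are now in one line. I'll hold for 0.7 s and hand in.

arm_command(
  increments=[0,0,0,0,0,0,0,0,0,0,0,0,0,0,0,0,0,0,0,0,0,0,0,0,0,0,0,0,0,0,0,0,0,0,0,0,0,0,0,0],
)

```text
time: 9.02
eef_pos: [547.1, -84.2, 63.6]
tcp_rot: [2.1, 2.33, 0.006]
wrist_force: [7.3, 1.8, -1.3]
opening: 13.4
finger_force: 60.2
```

```bash
python3 -c "
from h import *
show(); print(ticket.job_done())"
```

```text
9.0167 [547.1 -84.2  63.6] x [-0.104  0.995 -0.001] y [0.995 0.104 0.006] q [-0.3   0.38 -0.3   0.89  0.    1.17] F [ 7.3  1.8 -1.3] 13.379935904919662 60.22147357463837
the job is handed in; nothing more can be done
None
```

I pressed START to its hard stop and let it up (judged by force, not seen), then pulled the gate until its pointer lined up with the fin in the wrist view; I handed in at about 9 s, still gripping the handle at 60 N, and no verdict came back.

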